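Make the wet tile saw ready for a 30-degree cut

TASK

The bench saw for tiles has just had its blade changed. Slacken the T-handle of the mitre gauge, swing the gauge's fence to 30 degrees with its left end coming towards you, and tighten the handle again; then press the raised blade guard and the open switch cover down until each snaps and stays fully shut. Leave the tiles and tools that lie about where they are.

Things in the scene. Friction and masses are not known exactly. Their poses are not given: they have to be found in the camera images.
- saw: fixed bench wet tile saw: grey tub, 310 x 465 mm aluminium table (right edge at y = -250 mm, left at 215), top at 165 mm, underside at 152; steel rails 170 mm high along its front and rear edges. Origin: centre of its underside; x to its rear, y to its left, z up. The upright blade (along x, 35 mm above the table) is at y = -60 mm, a parked rip fence 42 mm high along x at y = -178 mm
- gauge: mitre gauge, 75 mm left of the saw's centre in the table's slot: fixed steel bar with a pointer at its front end; on it the swinging head, a half-round aluminium plate (radius 70 mm, towards the front, 11.5 mm above the table, lines every 5 degrees, longer ones every 15) and the fence bar. Origin: the pivot, at table height; axes parallel to the saw's
- fence (a joint): swing of the gauge's head and fence about the upright axis through the gauge's origin, rad. 0 = fence square to the blade (along the saw's y); grows as its left end comes towards the saw's front (anticlockwise from above); 30 degrees = +0.524; stops at -0.35, 0.95. Held fast while the handle is tight; when slack, 1 to 2 N move it and it stays where it is left
- fence_grip (a point): middle of the top edge of the fence bar, in the fence's own axes 85 mm left of the pivot (y) and 29 mm behind it (x). The bar is 14 mm thick (point x), 220 mm long (point y, from 120 mm left to 100 mm right of the pivot), its top 37 mm and its underside 3 mm above the saw's table; it can be gripped across its thickness from above. Site axes turn with the fence
- knob (a joint): turn of the gauge's T-handle about its upright axis, rad. 0 = tight (it starts at 0 to 0.1); grows as it is slackened, anticlockwise from above; stops at -0.05 and 1.5. The clamp lets go completely from 0.8 up and is firm below 0.2. About 0.2 N m turns it; it stays where it is left
- knob_grip (a point): middle of the T-handle's cross bar, 45 mm in front of the gauge's pivot, 60.5 mm above the saw's table. The cross bar is level, 52 mm long (point x), 15 mm thick (point y), 23 mm high, over a round hub 36 mm across that ends 41 mm above the table; nothing else near it is as high. Site axes turn with the handle: its x has the saw's yaw + 0.5 + joint value
- guard (a joint): angle of the blade guard, rad: 0 = fully down and snapped shut, grows as its front end rises (it starts at 0.4 to 0.7). Friction holds it where it is left. From about 0.22 down a spring catch resists; it snaps in at about 0.09, and pressing through takes about 8 N at guard_press; pushed less it stays ajar
- guard_press (a point): middle of the ribbed rubber thumb pad on top of the blade guard, near its front end, 165 mm from the hinge and 18 mm above the hinge axis when shut (then 238 mm above the bench). The guard is a black hood 36 mm wide, 200 mm long over the blade, hinged at its rear. Site z: normal of the guard's top; point x: along it to the hinge
- guard_hinge (a point): the guard's hinge axis (level, along the saw's y) at the rear, on the riving knife, 220 mm above the bench
- flap (a joint): angle of the switch cover, rad: 0 = fully shut, grows as its lower edge is lifted off the console (it starts at 0.45 to 0.75). Friction holds it where it is left. From about 0.19 down a spring catch resists; it snaps in at about 0.07, and pressing through takes about 8 N at flap_press; pushed less it stays ajar
- flap_press (a point): middle of the outer face of the round paddle (34 mm across, 7 mm high) on the switch cover, 45 mm from the hinge and 10 mm above its plane. The cover is a black plate 88 x 70 mm, 6 mm thick, on a console on the saw's right side, tucked below the table's edge; shut, its normal (point z) leans 40 degrees from upright to the saw's right. Site x: along the cover to the hinge
- flap_hinge (a point): the switch cover's hinge axis (level, along the saw's x), at the cover's upper edge, 85 mm above the bench, 198 mm right of the saw's centre and 60 mm in front of it; the cover reaches out to the right from it
- trim_on_saw: bystander: loose trim tile 150 x 50 x 10 mm on the left rear of the saw's table, long side roughly along y
- stone: bystander: dressing stone 75 x 36 x 22 mm on the saw's table, between blade and rip fence
- spanner: bystander: blade spanner 190 mm long on the bench
- old_blade: bystander: worn blade, a disc of 180 mm, 5 mm thick, on the bench
- hex_stack: bystander: three hexagonal tiles 104 mm across corners, stacked 30 mm high, on the bench
- hex_tile: bystander: one hexagonal tile 104 mm across corners, 10 mm thick, on the bench
- tape: bystander: tape measure 70 x 36 x 62 mm standing on the bench
- spray: bystander: white bottle, 68 mm across, 190 mm tall, on the bench

How it is judged:
On the way, in this order (a step that is already met when the one before it is completed fails the run):
1. the T-handle is slackened (turned at least 40 degrees from tight) (value of joint knob above 0.7 rad), for 0.1 s.
2. the fence stands at 30 degrees, within 2.5 (value of joint fence between 0.48 and 0.567 rad), for 0.2 s.
3. the T-handle is tight again with the fence still at 30 degrees (all of step 2 and value of joint knob below 0.2 rad), for 0.2 s.
4. guard and switch cover are both snapped shut, in either order (value of joint each of guard, flap below 0.03 rad), for 0.2 s.
At the end, for the whole second after the job is handed in: guard and switch cover fully shut (each within 0.03 rad of its stop), the fence at 30 degrees within 2.5 degrees (half a division of the scale), the T-handle within 0.2 rad of tight (all of step 3 and all of step 4); the robot touches nothing.
It fails at once if a tile, tool or bottle that lies about is moved by more than 20 mm (distance of any of trim_on_saw, stone, spanner, old_blade, hex_stack, hex_tile, tape, spray from where it was at the start of the episode above 0.02 m).
It also fails if it takes over 72 s, if anything falls off the work surface, if the arm or the gripper's body presses on something with over 40 N, if the wrist force passes 120 N, or if a joint passes its speed limit or range.

ROBOT

A 6-joint arm with a two-finger parallel gripper is mounted at the origin on the work surface. World frame = base frame: x ahead of the robot, y to its left, z up, the work surface at z = 0. Lengths are in m, angles in rad, forces in N, time in s.
With the tool pointing down it reaches from about 0.35 to 0.85 m from the base axis. Payload 8.1 kg.
Tool frame: the origin (TCP) lies at the very end of the fingers, on their centre line; the grasp point (between the pads) lies 19 mm behind it; y points along the fingers, z is the direction in which the jaws open and shut, and the axes are right-handed (so a half turn about y gives the same grasp; the last joint's range is limited). The gripper opens to 85 mm and grips with 20 to 120 N. Pads are 22 mm wide; open, the fingers measure 114 mm over their backs; the gripper's body (76 mm by 85 mm) begins 54 mm behind the grasp point. The pads swing forward as they close: fully open they stand 13 mm farther back than shut.
Start: joints at [1.162, 0.13, 1.488, -0, 1.523, -0.085], TCP at [0.191, 0.569, 0.231] pointing down, gripper open.
Joint ranges: [-2.96, 2.96], [-0.89, 2.26], [0.02, 2.5], [-1.34, 4.48], [0, 2.73], [-2.66, 2.66]. Speed limits (rad/s): [2.39, 2.39, 2.79, 3.14, 3.14, 3.14].

INTERFACE

Orientations are given as [roll, pitch, yaw] about the fixed x, y, z axes, in that order (R = Rz(yaw) Ry(pitch) Rx(roll)).
In Python, from bench import status, cams, order gives the robot as it stands.
- The arm moves only by the tool servo_tool, never from a script. Its argument "moves" is a list that holds one entry, the list of rows, each a list of 5 numbers: the shift along the tool's x, y, z in m, then the turn about the tool's y in degrees, then the closure in counts, from 0 (fully open) to 255 (shut). In form: [[[x, y, z, yaw, hand], ...]]. A call has 1 to 12 rows; each row is the pose to reach, as a shift and turn from the pose measured when the call began, along the tool's axes at that moment; what a row does not reach only later rows make up. A row lasts 1/12 s, in which the tool goes at most 41.7 mm and 7.16 degrees, less where a joint would pass 70% of its speed; a pose out of reach is approached as far as the arm can. A call with a gripper value outside its range is refused whole. The fingers move at their own pace and stop on an object; "force" is the grip in N (left out, the last holds). Time passes only in rows, so rows that repeat a pose let the fingers close. It gives the time, the measured TCP pose, the force and the opening at its end, in the units of the state.
- status.get_state(): the state, without advancing time (a new reading comes with each control period).
- cams.camera(name): name is "side" or "top" or "wrist"; returns a dict with "pixels" (420x560x3 uint8, blue, green, red), "z_map" (420x560 float32, m along the optical axis (not along the pixel's ray), 0 where there is no reading), "fx", "fy", "cx", "cy" (pixels), "k1" (the pictures are not rectified: a ray, as slopes to the right and down, at radius r is drawn at 1 + k1 r^2 times it, then the intrinsics apply), "R" (3x3) and "t" (3): a world point X has camera coordinates R X + t; the wrist camera has in their place "T_tool_cam" (4x4, takes a point from camera to tool coordinates, whose origin is the TCP and whose axes are the tool frame's). Camera axes: x right, y down, z forward; pixel columns grow to the right and rows downward; lengths in m; the calibration is good to about 2 mm. A picture is of the moment at which its call begins: read the wrist's pose just before it.
- order.close_job(): hands the job in, once; it reports no verdict.
The state is a dict: "clock": time; "joint_positions": joint angles; "dq": joint speeds; "tau": joint torques, N m; "tcp_pos": TCP position; "eef_rot": TCP orientation; "wrist_force": force on the tool from outside, world axes, zero at the start; "torque": the same for the moment, N m; "finger_gap": finger opening in m.
Only numpy, scipy, OpenCV 4.12 (cv2) and the standard library are available. Lean on these libraries where they do the work, as an engineer would, in place of code of your own. Each camera call takes 0.05 s, during which the arm holds its last target. There are 200 camera calls.

## Working session

There is one attempt and no reset: what is moved stays moved. The work goes in short steps, Python scripts to look and compute and a tool call to move; the robot and the scene stay as the last step left them, time stands still between calls to the robot, and variables do not carry over. Pictures are saved under pics/ and viewed, about 8 in all and at most 12, crops included, and the job is handed in when it is done.

Besides the shell and the picture viewer there is one more tool, called as name(argument=value, ...), one argument or row to a line, values as JSON. servo_tool: Moves the arm, as the interface text tells. Its arguments: {"type":"object","properties":{"moves":{"type":"array"},"force":{"type":"number"}},"required":["moves"]}

```bash
ls; mkdir -p pics
cat > h.py <<'E'
import numpy as np, cv2
from scipy.spatial.transform import Rotation as Ro
from bench import status, cams, order
def pts(c, uv=None):
    """world (or tool for wrist) points for pixels: whole image"""
    h,w=c['z_map'].shape
    K=np.array([[c['fx'],0,c['cx']],[0,c['fy'],c['cy']],[0,0,1.]])
    u,v=np.meshgrid(np.arange(w),np.arange(h))
    p=np.stack([u,v],-1).reshape(-1,1,2).astype(float)
    n=cv2.undistortPoints(p,K,np.array([c['k1'],0,0,0,0.])).reshape(h,w,2)
    z=c['z_map'][...,None]
    P=np.concatenate([n*z,z],-1)
    if 'R' in c: return (P-np.array(c['t']).ravel())@np.array(c['R'])
    T=np.array(c['T_tool_cam']); P=P@T[:3,:3].T+T[:3,3]
    return P
def proj(c,X):
    K=np.array([[c['fx'],0,c['cx']],[0,c['fy'],c['cy']],[0,0,1.]])
    return cv2.projectPoints(np.atleast_2d(X).astype(float),cv2.Rodrigues(np.array(c['R']))[0],np.array(c['t'],float).reshape(3,1),K,np.array([c['k1'],0,0,0,0.]))[0].reshape(-1,2)
E
python3 - <<'E'
from h import *
import pickle
s=status.get_state();print(s)
for n in ('top','side'):
    c=cams.camera(n); pickle.dump(c,open(n+'.pkl','wb')); cv2.imwrite(f'pics/{n}0.png',c['pixels']); print(n,np.linalg.inv(np.array(c['R'])) @ -np.array(c['t']),c['fx'],c['k1'])
E
```

```text
pics
{'clock': 0.0, 'joint_positions': array([ 1.16160214e+00,  1.31144579e-01,  1.48929009e+00, -2.52038100e-05,
        1.52301399e+00, -8.53765549e-02]), 'dq': array([-0.00038701, -0.00190612, -0.00010601,  0.000558  , -0.00168099,
        0.00116153]), 'tau': array([-3.00044303e-04, -5.69416416e+01, -5.00536680e+01, -4.98537102e-04,
        1.54591666e-02, -7.62742206e-05]), 'tcp_pos': array([0.19066403, 0.56831089, 0.23024841]), 'eef_rot': array([-1.57264772e+00,  1.33185988e-04, -3.23816529e-01]), 'wrist_force': array([ 0.10218135, -0.02141388,  0.21668891]), 'torque': array([ 0.03584667, -0.04367125,  0.01031313]), 'finger_gap': 0.08504813951802803}
top [ 0.23037226 -0.00225455  1.59243221] 511.35238117298366 -0.07895223040583245
side [-0.39377713  1.18357172  1.08131355] 514.0682728869601 -0.1309425230274726
```

View pics/top0.png

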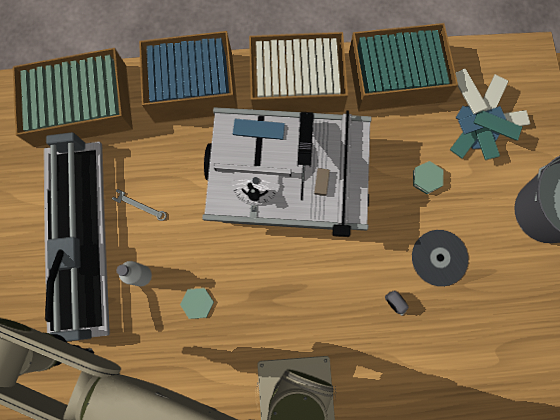

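View pics/side0.png

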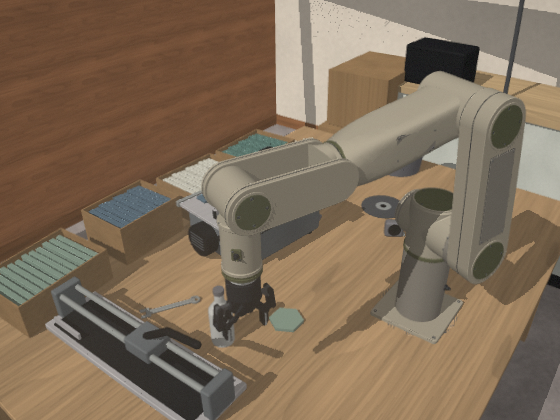

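The top view shows the saw at about (288,168), with its front towards the robot. The gauge is at (255,187), the guard at (306,138), the stone at (322,180) and the trim tile at (258,128). In the side view the arm hides most of the saw. I'll fit the saw pose from depth.

Run:
```python
from h import *
import pickle
c=pickle.load(open('top.pkl','rb')); P=pts(c)
Z=P[...,2]
for u,v in [(225,190),(250,120),(322,190),(450,90),(300,300),(342,150),(340,231),(306,120),(306,138),(306,155),(256,181),(207,160),(255,200)]: print((u,v),P[v,u].round(4))
sub=np.zeros(Z.shape,bool); sub[95:245,190:390]=1
m=((Z>0.15)&(Z<0.18)&sub).astype(np.uint8)
m=cv2.morphologyEx(m,cv2.MORPH_OPEN,np.ones((3,3)))
n,l,st,_=cv2.connectedComponentsWithStats(m)
Q=P[m>0][:,:2].astype(np.float32)
print(len(Q)); r=cv2.minAreaRect(Q*1000); print(r)
big=cv2.resize(c['pixels'][100:245,195:385],None,fx=4.2,fy=4,interpolation=cv2.INTER_CUBIC)
cv2.imwrite('pics/crop.png',big)
```

```text
(225, 190) [0.6045 0.1637 0.1623]
(250, 120) [0.8089 0.0787 0.1746]
(322, 190) [ 0.5768 -0.1133  0.1891]
(450, 90) [ 0.8991 -0.5589  0.0907]
(300, 300) [ 0.2813 -0.0306  0.0042]
(342, 150) [ 0.6893 -0.1807  0.1939]
(340, 231) [ 0.4578 -0.1543  0.1775]
(306, 120) [ 0.7618 -0.0811  0.2608]
(306, 138) [ 0.694  -0.0744  0.3031]
(306, 155) [ 0.6345 -0.0685  0.341 ]
(256, 181) [0.619  0.0717 0.1825]
(207, 160) [0.7082 0.2165 0.1345]
(255, 200) [0.5524 0.0751 0.23  ]
15091
((650.5315551757812, -21.171112060546875), (471.3332824707031, 367.0436706542969), 81.95033264160156)
```

View pics/crop.png

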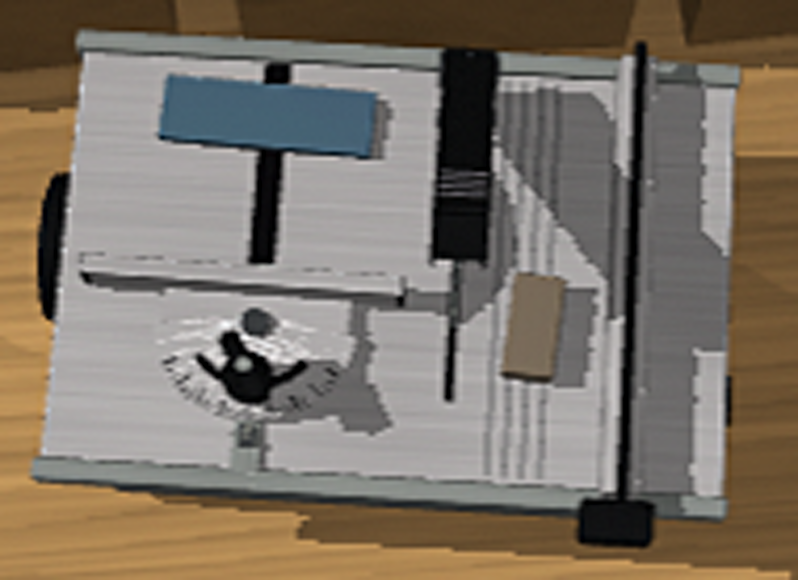

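The crop shows the pivot area at (260,322), the T-handle hub at (245,370) with its bar leaning up-left, the fence bar from (85,270) to (405,290), and the guard raised with its pad at (463,185). Next I'll fit the saw's yaw and origin, and the guard angle.

Run:
```python
from h import *
import pickle
from scipy.optimize import least_squares
c=pickle.load(open('top.pkl','rb')); P=pts(c); Z=P[...,2]
sub=np.zeros(Z.shape,bool); sub[95:245,190:390]=1
m=((Z>0.145)&sub)
def line(X):
    vx,vy,x0,y0=cv2.fitLine(X.astype(np.float32),cv2.DIST_HUBER,0,0.001,1e-3).ravel()
    r=(X-[x0,y0])@[-vy,vx]; return np.degrees(np.arctan2(vy,vx)),x0,y0,r.std()
# left edge & right edge: per row, extremes with z near .165 ; front/back: per column
rows=range(125,205); cols=[u for u in range(215,360)]
mt=(Z>0.155)&(Z<0.176)&sub
L=np.array([P[v,np.where(mt[v])[0][0],:2] for v in rows]); R=np.array([P[v,np.where(mt[v])[0][-1],:2] for v in rows])
F=np.array([P[np.where(mt[:,u])[0][-1],u,:2] for u in cols if u<320]); B=np.array([P[np.where(mt[:,u])[0][0],u,:2] for u in cols if not 290<u<350])
for n,X in zip('LRFB',(L,R,F,B)): print(n,np.round(line(X),4))
mr=(Z>.198)&(Z<.215)&sub; mr[:, :325]=0
print('rip',np.round(line(P[mr][:,:2]),4), mr.sum())
mg=(Z>.215)&sub; mg[:,:290]=0; mg[:,325:]=0
G=P[mg]; print('guard',np.round(line(G[:,:2]),4),G.min(0),G.max(0),mg.sum())
a=np.polyfit(G[:,0],G[:,2],1);print('slope',a,np.arctan(-a[0]))
mk=(Z>.212)&sub; mk[:,290:]=0; K=P[mk]; print('knob',len(K),K.mean(0),line(K[:,:2]),K.max(0))
mf=(Z>.196)&(Z<.208)&sub; mf[:,300:]=0; mf[:160]=0;mf[180:]=0; K=P[mf]; print('fence',len(K),K.mean(0),line(K[:,:2]))
s=P[178:186,252:258];print('table z',np.median(Z[185:200,218:228]))
```

```text
L [-7.6579e+00  6.7160e-01  2.0600e-01  1.1000e-03]
R [-8.3063e+00  6.4180e-01 -2.5380e-01  1.1000e-03]
F [8.21994e+01 4.94100e-01 2.21000e-02 6.00000e-04]
B [8.19144e+01 8.40900e-01 4.71000e-02 7.90000e-03]
rip [-7.9946e+00  6.3890e-01 -1.8170e-01  6.1000e-03] 633
guard [-8.6298  0.6114 -0.0601  0.0102] [ 0.23037226 -0.10436294  0.2225197 ] [ 0.80071288 -0.00225455  1.59243221] 734
slope [-2.17768237  1.82466523] 1.140314940306063
knob 169 [0.46888818 0.05343313 0.6517995 ] (np.float32(13.227579), np.float32(0.4123793), np.float32(0.040538665), np.float64(0.004444136777750744)) [0.60108792 0.09182638 1.59243221]
fence 374 [0.65173952 0.07903575 0.2012423 ] (np.float32(81.324), np.float32(0.6506115), np.float32(0.07170671), np.float64(0.004312838436020932))
table z 0.16444414774626012
```

servo_tool(
  moves=[
    [[0,-0.04,0,0,0],[0,-0.08,0,0,0],[0.04,-0.12,-0.02,7,0],[0.526,-0.17,-0.34,79.4,0],[0.526,-0.17,-0.34,79.4,0],[0.526,-0.17,-0.34,79.4,0],[0.526,-0.17,-0.34,79.4,0],[0.526,-0.17,-0.34,79.4,0],[0.526,-0.17,-0.34,79.4,0],[0.526,-0.17,-0.34,79.4,0],[0.526,-0.17,-0.34,79.4,0],[0.526,-0.17,-0.34,79.4,0]],
  ],
)

```text
clock: 1.1
tcp_pos: [0.4442, 0.2518, 0.3773]
eef_rot: [-1.572, -0.002, -1.577]
wrist_force: [1.0, 0.3, -1.0]
finger_gap: 0.0853
```

```bash
cat >> h.py <<'E'
def rel(target, yaw=None):
    """tool-frame shift + turn to reach a world TCP target"""
    s=status.get_state(); R=Ro.from_euler('xyz',s['eef_rot']).as_matrix()
    x=R[:,0]; y0=np.arctan2(x[1],x[0])
    d=R.T@(np.array(target)-s['tcp_pos'])
    t=None if yaw is None else np.degrees(-((yaw-y0+np.pi)%(2*np.pi)-np.pi))
    print('clock',round(s['clock'],2),'tcp',s['tcp_pos'].round(4),'yaw',round(y0,4),'q',s['joint_positions'].round(2),'F',s['wrist_force'].round(1),'rel',d.round(4),'turn',t)
E
python3 -c "
from h import *
rel([.55,.08,.40],-1.71)"
```

```text
clock 1.1 tcp [0.4442 0.2518 0.3773] yaw -1.577 q [ 0.42 -0.12  1.48 -0.    1.79  0.42] F [ 1.   0.3 -1. ] rel [ 0.1711 -0.0225  0.1068] turn 7.618904905006964
```

servo_tool(
  moves=[
    [[0.171,-0.022,0.107,7.6,0],[0.171,-0.022,0.107,7.6,0],[0.171,-0.022,0.107,7.6,0],[0.171,-0.022,0.107,7.6,0],[0.171,-0.022,0.107,7.6,0],[0.171,-0.022,0.107,7.6,0],[0.171,-0.022,0.107,7.6,0],[0.171,-0.022,0.107,7.6,0]],
  ],
)

```text
clock: 1.77
tcp_pos: [0.55, 0.0801, 0.3989]
eef_rot: [-1.573, -0.002, -1.71]
wrist_force: [-0.5, -0.1, -0.0]
finger_gap: 0.0853
```

Run:
```python
from h import *
import pickle
s=status.get_state(); c=cams.camera('wrist'); pickle.dump((s,c),open('w1.pkl','wb'))
cv2.imwrite('pics/w1.png',c['pixels']); print(s['tcp_pos'],s['eef_rot'],s['clock'],c['T_tool_cam'],c['fx'])
```

```text
[0.55001516 0.08010059 0.39889903] [-1.57286808e+00 -1.56863703e-03 -1.71048692e+00] 1.7667 [[ 8.04844821e-05  9.49360608e-01  3.14188525e-01 -8.13299739e-02]
 [-5.39553678e-04 -3.14188439e-01  9.49360487e-01 -1.41475860e-01]
 [ 9.99999851e-01 -2.45930361e-04  4.86943714e-04 -5.03399805e-04]
 [ 0.00000000e+00  0.00000000e+00  0.00000000e+00  1.00000000e+00]] 342.30969904815777
```

View pics/w1.png

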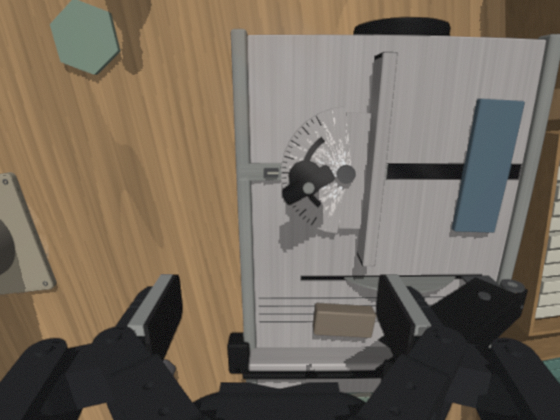

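The wrist view shows the gauge from close. The pivot pin is at (345,174), the knob bar around (308,180), the fence bar runs from (385,55) to (370,265), and the bar slot is at row 171. I'll measure each of these from depth.

```bash
cat >> h.py <<'E'
def wworld(s,c):
    R=Ro.from_euler('xyz',s['eef_rot']).as_matrix(); return pts(c)@R.T+s['tcp_pos']
def line(X):
    vx,vy,x0,y0=cv2.fitLine(X.astype(np.float32),cv2.DIST_HUBER,0,0.001,1e-3).ravel()
    r=(X-[x0,y0])@[-vy,vx]; return np.round([np.arctan2(vy,vx),x0,y0,r.std()],4)
E
python3 - <<'E'
from h import *
import pickle
s,c=pickle.load(open('w1.pkl','rb')); W=wworld(s,c); Z=W[...,2]; ok=c['z_map']>0
def box(a,b,u0,u1,v0,v1):
    m=np.zeros(Z.shape,bool); m[v0:v1,u0:u1]=1; return m&ok&(Z>a)&(Z<b)
print('table z',np.median(Z[60:90,270:350]),'rail',np.median(Z[60:160,238:244]))
k=W[box(.222,.25,270,340,130,230)]; print('knob',len(k),k.mean(0),k.min(0),k.max(0),line(k[:,:2]),cv2.minAreaRect((k[:,:2]*1000).astype(np.float32)))
f=W[box(.197,.207,355,400,50,275)]; print('fence',len(f),f.mean(0),line(f[:,:2]),cv2.minAreaRect((f[:,:2]*1000).astype(np.float32)))
print('pivot px',W[170:178,341:349].reshape(-1,3).mean(0))
# slot centre, table corners
for u,v in [(262,172),(440,171),(249,36),(550,36)]: print((u,v),W[v,u].round(4))
mt=box(.155,.172,250,540,28,60); 
L=np.array([W[np.where(mt[:,u])[0][0],u,:2] for u in range(255,535) if mt[:,u].any()]); print('left edge',line(L))
mr=box(.166,.176,225,275,60,320); F=np.array([W[v,np.where(mr[v])[0][0],:2] for v in range(60,320) if mr[v].any()]); print('front edge',line(F))
c=pickle.load(open('top.pkl','rb')); P=pts(c);ok=c['z_map']>0; Z=P[...,2]
mg=(Z>.222)&(Z<.5)&ok; mg[:, :290]=0; mg[:,325:]=0; mg[:100]=0;mg[170:]=0
G=P[mg]; a=np.polyfit(G[:,0],G[:,2],1);print('guard',line(G[:,:2]),a,G.min(0),G.max(0),np.arctan2(-a[0]*.99,1))
E
```

```text
table z 0.1639634789087553 rail 0.16891849629164865
knob 985 [0.57582481 0.07931449 0.23413917] [0.55088314 0.0626893  0.22208358] [0.60101419 0.09302511 0.23835468] [0.3883 0.5758 0.0793 0.0044] ((575.8556518554688, 77.60977935791016), (52.012123107910156, 15.59330940246582), 22.07122802734375)
fence 3050 [0.65191126 0.08774158 0.20055884] [1.4192 0.6519 0.0877 0.0041] ((650.7899780273438, 77.69715881347656), (219.35977172851562, 15.193228721618652), 81.23360443115234)
pivot px [0.6191698  0.0727339  0.18130589]
(262, 172) [0.531  0.0841 0.1696]
(440, 171) [0.7297 0.0567 0.164 ]
(249, 36) [0.539  0.2225 0.1636]
(550, 36) [0.8452 0.1848 0.1668]
left edge [-1.357e-01  7.074e-01  2.004e-01  4.000e-04]
front edge [1.4333e+00 5.0240e-01 8.6500e-02 6.0000e-04]
guard [-0.1271  0.696  -0.0728  0.0103] [-0.6413045   0.74464047] [ 0.61047466 -0.10436294  0.2225197 ] [ 0.80071288 -0.0466411   0.34508732] 0.5656806713001172
```

```bash
python3 -c "
from h import *
rel([.5755,.078,.21],-2.757)"
```

```text
clock 1.82 tcp [0.5498 0.0808 0.3991] yaw -1.7092 q [ 0.05  0.01  1.31 -0.    1.82  0.19] F [ 0.5  0.5 -0.3] rel [-0.0011  0.1891  0.0262] turn 60.03419513899256
```

servo_tool(
  moves=[
    [[-0.001,0.02,0.026,60,0],[-0.001,0.04,0.026,60,0],[-0.001,0.06,0.026,60,0],[-0.001,0.08,0.026,60,0],[-0.001,0.1,0.026,60,0],[-0.001,0.1,0.026,60,0],[-0.001,0.1,0.026,60,0],[-0.001,0.1,0.026,60,0],[-0.001,0.11,0.026,60,0],[-0.001,0.13,0.026,60,0],[-0.001,0.15,0.026,60,0],[-0.001,0.15,0.026,60,0]],
  ],
)

```text
clock: 2.82
tcp_pos: [0.5726, 0.0795, 0.2444]
eef_rot: [-1.573, -0.009, -2.754]
wrist_force: [-0.4, -0.4, -1.4]
finger_gap: 0.0853
```

```bash
python3 -c "
from h import *
rel([.5755,.078,.21],-2.757)"
```

```text
clock 2.82 tcp [0.5726 0.0795 0.2444] yaw -2.754 q [ 0.05  0.07  1.52 -0.    1.55  1.23] F [-0.4 -0.4 -1.4] rel [-0.0024  0.0344  0.0025] turn 0.17223685572643185
```

servo_tool(
  moves=[
    [[-0.0024,0.015,0.0025,0,0],[-0.0024,0.034,0.0025,0,0],[-0.0024,0.034,0.0025,0,0],[-0.0024,0.034,0.0025,0,255],[-0.0024,0.034,0.0025,0,255],[-0.0024,0.034,0.0025,0,255],[-0.0024,0.034,0.0025,0,255],[-0.0024,0.034,0.0025,0,255],[-0.0024,0.034,0.0025,0,255],[-0.0024,0.034,0.0025,0,255],[-0.0024,0.034,0.0025,0,255],[-0.0024,0.034,0.0025,0,255]],
  ],
  force=50,
)

```text
clock: 3.82
tcp_pos: [0.5764, 0.077, 0.2116]
eef_rot: [-1.571, -0.007, -2.755]
wrist_force: [0.5, -4.8, 4.2]
finger_gap: 0.0143
```

servo_tool(
  moves=[
    [[0,0,0,-7,255],[0,0,0,-14,255],[0,0,0,-21,255],[0,0,0,-28,255],[0,0,0,-35,255],[0,0,0,-42,255],[0,0,0,-49,255],[0,0,0,-56,255],[0,0,0,-58,255],[0,0,0,-58,255],[0,0,0,-58,255],[0,0,0,-58,255]],
  ],
)

```text
clock: 4.82
tcp_pos: [0.5764, 0.0769, 0.2116]
eef_rot: [-1.577, -0.004, -1.744]
wrist_force: [0.2, -1.6, -1.2]
finger_gap: 0.014
```

```bash
python3 -c "
from h import *
rel([.5755,.078,.21],-1.745)"
```

```text
clock 4.82 tcp [0.5764 0.0769 0.2116] yaw -1.7442 q [ 0.05  0.1   1.56 -0.    1.49  0.22] F [ 0.2 -1.6 -1.2] rel [-0.0009  0.0016 -0.0011] turn 0.04759121336907628
```

servo_tool(
  moves=[
    [[0,0,0,0,110],[0,0,0,0,110],[0,0,0,0,110],[0,0,0,0,110],[0,-0.03,0,0,110],[0,-0.06,0,0,110],[0,-0.06,0,0,110],[0,-0.06,0,0,110]],
  ],
)

```text
clock: 5.48
tcp_pos: [0.5783, 0.0772, 0.2746]
eef_rot: [-1.571, -0.003, -1.744]
wrist_force: [-0.7, 0.0, -0.2]
finger_gap: 0.0484
```

```bash
python3 -c "
from h import *
import pickle
rel([.6616,.152,.178],-1.724)
s=status.get_state();c=cams.camera('wrist'); pickle.dump((s,c),open('w2.pkl','wb'))
W=wworld(s,c); Z=W[...,2]; ok=c['z_map']>0
k=W[ok&(Z>.224)&(Z<.24)&(abs(W[...,0]-.576)<.04)&(abs(W[...,1]-.077)<.04)]; print(len(k),cv2.minAreaRect((k[:,:2]*1000).astype(np.float32)))
f=W[ok&(Z>.196)&(Z<.207)&(abs(W[...,0]-.65)<.05)&(abs(W[...,1]-.08)<.15)]; print(len(f),cv2.minAreaRect((f[:,:2]*1000).astype(np.float32)))
print(s['finger_gap'])
"
```

```text
clock 5.48 tcp [0.5783 0.0772 0.2746] yaw -1.7443 q [ 0.05  0.07  1.47 -0.    1.6   0.22] F [-0.7  0.  -0.2] rel [-0.0883  0.0963  0.0692] turn -1.161326944617291
2123 ((575.948974609375, 78.21858978271484), (51.10136795043945, 14.829708099365234), 80.39649200439453)
6267 ((653.0770874023438, 91.04456329345703), (192.6827850341797, 15.090720176696777), 81.42973327636719)
0.04836771744910559
```

servo_tool(
  moves=[
    [[-0.044,0,0.035,-1,110],[-0.088,0,0.069,-1,110],[-0.088,0.0,0.069,-1,110],[-0.088,0.03,0.069,-1,110],[-0.088,0.065,0.069,-1,110],[-0.088,0.096,0.069,-1,110],[-0.088,0.096,0.069,-1,110],[-0.088,0.096,0.069,-1,110]],
  ],
)

```text
clock: 6.2
tcp_pos: [0.6575, 0.1513, 0.1722]
eef_rot: [-1.582, -0.006, -1.727]
wrist_force: [1.2, 0.4, 0.4]
finger_gap: 0.0486
```

```bash
python3 -c "
from h import *
rel([.6616,.152,.178],-1.724)"
```

```text
clock 6.2 tcp [0.6575 0.1513 0.1722] yaw -1.7268 q [ 0.15  0.37  1.31 -0.    1.47  0.31] F [1.2 0.4 0.4] rel [-0.0013 -0.0058  0.0039] turn -0.16027979825622374
```

servo_tool(
  moves=[
    [[-0.001,-0.006,0.004,0,110],[-0.001,-0.006,0.004,0,110],[-0.001,-0.006,0.004,0,255],[-0.001,-0.006,0.004,0,255],[-0.001,-0.006,0.004,0,255],[-0.001,-0.006,0.004,0,255],[-0.001,-0.006,0.004,0,255],[-0.001,-0.006,0.004,0,255]],
  ],
  force=30,
)

```text
clock: 6.87
tcp_pos: [0.6627, 0.1517, 0.1799]
eef_rot: [-1.579, -0.005, -1.727]
wrist_force: [0.6, 0.2, 6.5]
finger_gap: 0.0136
```

```bash
python3 -c "
from h import *
s=status.get_state();R=Ro.from_euler('xyz',s['eef_rot']).as_matrix();x=R[:,0]; y0=np.arctan2(x[1],x[0])
print(s['tcp_pos'],s['wrist_force'],s['finger_gap'],y0)
p=np.array([.620,.0724]); d=s['tcp_pos'][:2]-p
for a in range(0,32,3):
    a=min(a,30.9) if a<30 else 30.9
    q=Ro.from_euler('z',a,degrees=True).as_matrix()[:2,:2]@d+p
    t=np.r_[q,.178]; print((R.T@(t-s['tcp_pos'])).round(4),-a)
"
```

```text
[0.66266069 0.15173969 0.17993985] [0.63116568 0.20920072 6.51121066] 0.013562694128452558 -1.7267834846098382
[-0.      0.0019  0.    ] 0
[-0.0015  0.002  -0.0045] -3
[-0.0027  0.002  -0.009 ] -6
[-0.0036  0.002  -0.0136] -9
[-0.0044  0.0021 -0.0183] -12
[-0.0048  0.0021 -0.023 ] -15
[-0.0051  0.0021 -0.0277] -18
[-0.005   0.0022 -0.0324] -21
[-0.0048  0.0022 -0.0371] -24
[-0.0043  0.0023 -0.0418] -27
[-0.0033  0.0023 -0.0479] -30.9
```

servo_tool(
  moves=[
    [[-0.0015,0,-0.0045,-3,255],[-0.0027,0,-0.009,-6,255],[-0.0036,0,-0.0136,-9,255],[-0.0044,0,-0.0183,-12,255],[-0.0048,0,-0.023,-15,255],[-0.0051,0,-0.0277,-18,255],[-0.005,0,-0.0324,-21,255],[-0.0048,0,-0.0371,-24,255],[-0.0043,0,-0.0418,-27,255],[-0.0033,0,-0.048,-31,255],[-0.0033,0,-0.048,-31,255],[-0.0033,0,-0.048,-31,255]],
  ],
)

```text
clock: 7.87
tcp_pos: [0.6155, 0.1617, 0.18]
eef_rot: [-1.581, -0.001, -1.188]
wrist_force: [-0.7, -4.8, -1.0]
finger_gap: 0.0133
```

servo_tool(
  moves=[
    [[0,0,0,0,255],[0,0,0,0,110],[0,0,0,0,110],[0,0,0,0,110],[0,0,0,0,110],[0,-0.04,0,0,110],[0,-0.08,0,0,110],[0,-0.12,0,0,110],[0,-0.12,0,0,110],[0,-0.12,0,0,110]],
  ],
)

```text
clock: 8.7
tcp_pos: [0.6184, 0.1628, 0.3047]
eef_rot: [-1.574, -0.002, -1.188]
wrist_force: [0.1, 0.0, -1.0]
finger_gap: 0.0483
```

```bash
cat > meas.py <<'E'
from h import *
import pickle,sys
s=status.get_state();c=cams.camera('wrist'); pickle.dump((s,c),open(sys.argv[1]+'.pkl','wb')); cv2.imwrite('pics/'+sys.argv[1]+'.png',c['pixels'])
W=wworld(s,c); Z=W[...,2]; ok=c['z_map']>0
k=W[ok&(Z>.224)&(Z<.242)&(abs(W[...,0]-.576)<.04)&(abs(W[...,1]-.077)<.04)]; print('knob',len(k),cv2.minAreaRect((k[:,:2]*1000).astype(np.float32)))
m=ok&(Z>.196)&(Z<.207)&(abs(W[...,0]-.65)<.09)&(abs(W[...,1]-.08)<.13)
n,l,st,_=cv2.connectedComponentsWithStats(m.astype(np.uint8)); i=1+st[1:,4].argmax(); f=W[l==i]
r=cv2.minAreaRect((f[:,:2]*1000).astype(np.float32)); print('fence',len(f),r,line(f[:,:2]))
rel([.576,.078,.211],None)
E
python3 meas.py w3
```

```text
knob 319 ((570.5780029296875, 81.4705810546875), (49.20274353027344, 7.787139415740967), 72.73809051513672)
fence 3853 ((641.7744750976562, 95.87863159179688), (14.179139137268066, 211.25143432617188), 21.999208450317383) [-1.1877  0.6365  0.1092  0.004 ]
clock 8.75 tcp [0.6173 0.1625 0.3015] yaw -1.1876 q [ 0.18  0.22  1.26 -0.    1.67 -0.2 ] F [ 0.2 -0.  -1.3] rel [ 0.0628  0.0911 -0.0692] turn None
```

servo_tool(
  moves=[
    [[0.02,0,-0.02,7,110],[0.04,0,-0.045,14,110],[0.063,0,-0.069,21,110],[0.063,0.01,-0.069,28,110],[0.063,0.03,-0.069,31.6,110],[0.063,0.04,-0.069,31.6,110],[0.063,0.05,-0.069,31.6,110],[0.063,0.05,-0.069,31.6,110]],
  ],
)

```text
clock: 9.42
tcp_pos: [0.5747, 0.0783, 0.248]
eef_rot: [-1.583, -0.006, -1.736]
wrist_force: [0.1, 0.0, -0.4]
finger_gap: 0.0487
```

```bash
python3 meas.py w4; python3 -c "
from h import *
rel([.576,.078,.211],-1.739)"
```

```text
knob 2744 ((576.0283813476562, 78.02545166015625), (51.41938018798828, 15.037793159484863), 80.24896240234375)
fence 9012 ((643.7647705078125, 91.75593566894531), (14.859256744384766, 220.34669494628906), 21.997825622558594) [-1.1852  0.6364  0.1093  0.0041]
clock 9.47 tcp [0.5754 0.0784 0.2497] yaw -1.7364 q [ 0.05  0.08  1.51 -0.    1.56  0.22] F [ 0.1 -0.4  0.2] rel [0.0001 0.0387 0.0011] turn None
clock 9.47 tcp [0.5754 0.0784 0.2497] yaw -1.7364 q [ 0.05  0.08  1.51 -0.    1.56  0.22] F [ 0.1 -0.4  0.2] rel [0.0001 0.0387 0.0011] turn 0.1461484029052129
```

servo_tool(
  moves=[
    [[0,0.02,0.001,0,110],[0,0.037,0.001,0,110],[0,0.037,0.001,0,110],[0,0.037,0.001,0,255],[0,0.037,0.001,0,255],[0,0.037,0.001,0,255],[0,0.037,0.001,0,255],[0,0.037,0.001,0,255]],
  ],
  force=50,
)

```text
clock: 10.13
tcp_pos: [0.5767, 0.0783, 0.2148]
eef_rot: [-1.578, -0.005, -1.736]
wrist_force: [-2.5, 0.5, 6.2]
finger_gap: 0.0142
```

servo_tool(
  moves=[
    [[0,0,0,7,255],[0,0,0,14,255],[0,0,0,21,255],[0,0,0,28,255],[0,0,0,35,255],[0,0,0,42,255],[0,0,0,49,255],[0,0,0,56,255],[0,0,0,58.5,255],[0,0,0,58.5,255],[0,0,0,58.5,255]],
  ],
)

```text
clock: 11.05
tcp_pos: [0.5777, 0.0775, 0.215]
eef_rot: [-1.569, -0.007, -2.758]
wrist_force: [5.3, -3.3, -4.7]
finger_gap: 0.0142
```

servo_tool(
  moves=[
    [[0,0,0,0,255],[0,0,0,0,110],[0,0,0,0,110],[0,0,0,0,110],[0,0,0,0,110],[0,-0.04,0,0,110],[0,-0.08,0,0,110],[0,-0.12,0,0,110],[0,-0.14,0,0,110],[0,-0.14,0,0,110]],
  ],
)

```text
clock: 11.88
tcp_pos: [0.5806, 0.0784, 0.3629]
eef_rot: [-1.565, 0.003, -2.758]
wrist_force: [1.0, -0.8, 1.6]
finger_gap: 0.0486
```

```bash
python3 meas.py w5
```

```text
knob 1084 ((576.32373046875, 77.68943786621094), (51.854923248291016, 14.500545501708984), 21.664840698242188)
fence 4096 ((644.1947021484375, 91.66474914550781), (14.173894882202148, 221.3173370361328), 22.063899993896484) [-1.185   0.6443  0.0917  0.004 ]
clock 11.93 tcp [0.58   0.0783 0.3595] yaw -2.7582 q [ 0.05  0.07  1.32 -0.    1.75  1.24] F [ 0.3 -0.7 -0.9] rel [ 0.0038  0.1485 -0.0019] turn None
```

```bash
python3 -c "
from h import *
import pickle
c=pickle.load(open('top.pkl','rb')); P=pts(c)
print(P[142:150:2,300:311:5].round(3).tolist())
rel([.6566,-.0673,.37],3.005)"
```

```text
[[[0.675, -0.057, 0.329], [0.678, -0.07, 0.316], [0.679, -0.084, 0.312]], [[0.67, -0.056, 0.327], [0.67, -0.069, 0.325], [0.669, -0.082, 0.325]], [[0.662, -0.055, 0.333], [0.662, -0.068, 0.331], [0.661, -0.081, 0.333]], [[0.654, -0.055, 0.343], [0.655, -0.068, 0.336], [0.654, -0.081, 0.337]]]
clock 11.93 tcp [0.58   0.0783 0.3595] yaw -2.7582 q [ 0.05  0.07  1.32 -0.    1.75  1.24] F [ 0.3 -0.7 -0.9] rel [-0.0166 -0.0097  0.1638] turn 29.793075948824193
```

```bash
python3 -c "
from h import *
import pickle
ex=np.array([.9906,-.1366]);ey=np.array([.1366,.9906])
def go(P,ok):
    a=P[...,:2]@ex; b=P[...,:2]@ey; Z=P[...,2]
    m=ok&(abs(b-.0247)<.010)&(Z>.235)&(Z<.36)&(a>.6)&(a<.85)
    x=a[m];z=Z[m]; o=np.argsort(x)
    for i in range(0,len(o),max(1,len(o)//14)): print(x[o[i]].round(3),z[o[i]].round(3),end='; ')
    p=line(np.c_[x,z]); print(len(x),p)
    g=-np.arctan(np.tan(p[0])); 
    print('g',g,'xh',p[1]+(p[2]-(.22+.018/np.cos(g)))/np.tan(g))
c=pickle.load(open('top.pkl','rb')); go(pts(c),c['z_map']>0)
for w in ('w1','w5'):
    s,c=pickle.load(open(w+'.pkl','rb')); go(wworld(s,c),c['z_map']>0)
"
```

```text
0.616 0.332; 0.625 0.331; 0.631 0.335; 0.64 0.34; 0.65 0.337; 0.662 0.333; 0.673 0.325; 0.688 0.313; 0.701 0.3; 0.715 0.294; 0.731 0.281; 0.747 0.269; 0.762 0.257; 0.777 0.248; 378 [-0.5969  0.7039  0.2987  0.0071]
g 0.5969 xh 0.7876803406064455
0.615 0.327; 0.617 0.329; 0.709 0.294; 0.717 0.288; 0.722 0.285; 0.728 0.281; 0.734 0.275; 0.74 0.271; 0.746 0.267; 0.752 0.263; 0.758 0.259; 0.766 0.252; 0.773 0.248; 0.781 0.241; 0.788 0.237; 629 [-0.6268  0.7487  0.2653  0.008 ]
g 0.6268 xh 0.7805620202491508
0.615 0.327; 0.618 0.328; 0.62 0.33; 0.622 0.332; 0.625 0.333; 0.627 0.335; 0.629 0.335; 0.631 0.336; 0.633 0.338; 0.635 0.339; 0.638 0.34; 0.64 0.341; 0.644 0.338; 0.648 0.338; 0.683 0.313; 1491 [0.4494 0.6257 0.333  0.0053]
g -0.4494 xh 0.4328474737059388
```

```bash
python3 -c "
from h import *
rel([.6616,-.0663,.36],3.005)"
```

```text
clock 11.93 tcp [0.58   0.0783 0.3595] yaw -2.7582 q [ 0.05  0.07  1.32 -0.    1.75  1.24] F [ 0.3 -0.7 -0.9] rel [-0.0216  0.0003  0.1647] turn 29.793075948824193
```

servo_tool(
  moves=[
    [[0,-0.02,0.02,7,255],[0,-0.025,0.05,14,255],[-0.005,-0.025,0.08,21,255],[-0.01,-0.02,0.11,28,255],[-0.0216,-0.01,0.164,29.8,255],[-0.0216,-0.002,0.164,29.8,255],[-0.0216,-0.002,0.164,29.8,255],[-0.0216,-0.002,0.164,29.8,255]],
  ],
)

```text
clock: 12.6
tcp_pos: [0.6607, -0.0662, 0.359]
eef_rot: [-1.567, -0.003, 3.004]
wrist_force: [-0.2, 1.1, 1.0]
finger_gap: 0.0001
```

```bash
python3 -c "
from h import *
import numpy as np
rel([.6616,-.0663,.345],3.005)
for g in np.r_[np.linspace(.7,0,9),-.03,-.05]:
    a=.786-.165*np.cos(g)+.018*np.sin(g); z=.22+.165*np.sin(g)+.018*np.cos(g)
    print(round(g,3),end=' '); rel([a*.9906+.0034,-a*.1366+.0245,z],3.005)
" | cut -c1-9,100-250
```

```text
clock 12.  1.1  1. ] rel [-0.001  0.014 -0.   ] turn -0.05233210852180469
0.7 clock-0.2  1.1  1. ] rel [-0.0079  0.0189 -0.0001] turn -0.05233210852180469
0.612 clo [-0.2  1.1  1. ] rel [ 0.0021  0.0294 -0.0001] turn -0.05233210852180469
0.525 clo [-0.2  1.1  1. ] rel [ 0.0112  0.0408 -0.0002] turn -0.05233210852180469
0.438 clo [-0.2  1.1  1. ] rel [ 0.0192  0.0528 -0.0002] turn -0.05233210852180469
0.35 cloc[-0.2  1.1  1. ] rel [ 0.0262  0.0656 -0.0003] turn -0.05233210852180469
0.262 clo [-0.2  1.1  1. ] rel [ 0.032   0.0789 -0.0003] turn -0.05233210852180469
0.175 clo [-0.2  1.1  1. ] rel [ 0.0366  0.0927 -0.0004] turn -0.05233210852180469
0.088 clo [-0.2  1.1  1. ] rel [ 0.04    0.1068 -0.0004] turn -0.05233210852180469
0.0 clock-0.2  1.1  1. ] rel [ 0.0422  0.1211 -0.0005] turn -0.05233210852180469
-0.03 clo [-0.2  1.1  1. ] rel [ 0.0426  0.1261 -0.0005] turn -0.05233210852180469
-0.05 clo [-0.2  1.1  1. ] rel [ 0.0428  0.1294 -0.0005] turn -0.05233210852180469
```

servo_tool(
  moves=[
    [[0,0.02,0,0,255],[0.003,0.03,0,0,255],[0.011,0.041,0,0,255],[0.019,0.053,0,0,255],[0.026,0.066,0,0,255],[0.032,0.079,0,0,255],[0.037,0.093,0,0,255],[0.04,0.107,0,0,255],[0.042,0.115,0,0,255],[0.042,0.121,0,0,255],[0.042,0.121,0,0,255],[0.042,0.121,0,0,255]],
  ],
)

```text
clock: 13.6
tcp_pos: [0.6184, -0.0602, 0.2382]
eef_rot: [-1.567, -0.004, 3.005]
wrist_force: [0.1, -0.0, 0.0]
finger_gap: -0.0003
```

servo_tool(
  moves=[
    [[0,0.002,0,0,255],[0,0.004,0,0,255]],
  ],
)

```text
clock: 13.77
tcp_pos: [0.619, -0.0602, 0.235]
eef_rot: [-1.567, -0.002, 3.005]
wrist_force: [-0.4, -0.5, 0.2]
finger_gap: 0.0
```

servo_tool(
  moves=[
    [[0,0.003,0,0,255],[0,0.006,0,0,255],[0,0.006,0,0,255]],
  ],
)

```text
clock: 14.02
tcp_pos: [0.6192, -0.0602, 0.2336]
eef_rot: [-1.567, 0.001, 3.005]
wrist_force: [-13.6, 2.6, 23.3]
finger_gap: 0.0
```

Run:
```python
from h import *
import pickle
c=cams.camera('top'); pickle.dump(c,open('top2.pkl','wb'))
big=cv2.resize(c['pixels'][95:245,195:385],None,fx=4.2,fy=4,interpolation=cv2.INTER_CUBIC); cv2.imwrite('pics/crop2.png',big)
c=cams.camera('side'); cv2.imwrite('pics/side2.png',cv2.resize(c['pixels'][150:300,150:360],None,fx=3.6,fy=3.6,interpolation=cv2.INTER_CUBIC))
rel([.6616,-.0663,.345],3.005)
```

```text
clock 14.12 tcp [ 0.6192 -0.0602  0.2336] yaw 3.0051 q [-0.18  0.19  1.42 -0.    1.53  1.53] F [-13.5   2.3  22.3] rel [-0.0429 -0.1114  0.0007] turn 0.0058427400259636955
```

View pics/side2.png

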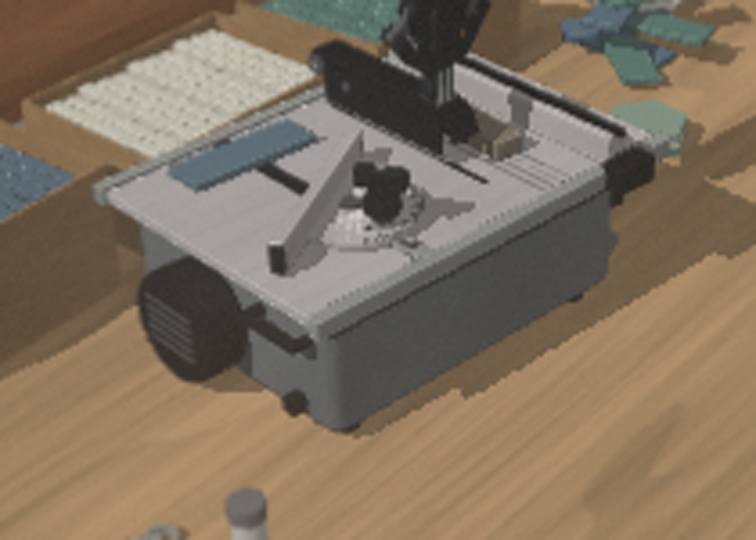

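The side crop shows the guard down, level over the blade at (390,110) with the fingertips on its pad at (440,110). The tiles are undisturbed. Next I'll lift off, check the guard and look at the switch cover.

servo_tool(
  moves=[
    [[0,-0.04,0,0,255],[0,-0.08,0,0,255],[0,-0.12,0,0,255],[0.02,-0.12,-0.04,0,0],[0.03,-0.12,-0.08,0,0],[0.03,-0.12,-0.12,0,0],[0.03,-0.12,-0.16,0,0],[0.03,-0.12,-0.2,0,0],[0.03,-0.12,-0.245,0,0],[0.03,-0.12,-0.245,0,0],[0.03,-0.12,-0.245,0,0],[0.03,-0.12,-0.245,0,0]],
  ],
)

```text
clock: 15.12
tcp_pos: [0.6228, 0.1871, 0.3523]
eef_rot: [-1.566, 0.0, 3.006]
wrist_force: [0.7, -0.9, 0.5]
finger_gap: 0.0855
```

Run:
```python
from h import *
import pickle
s=status.get_state(); c=cams.camera('wrist'); pickle.dump((s,c),open('w6.pkl','wb')); cv2.imwrite('pics/w6.png',c['pixels'])
c=cams.camera('top'); P=pts(c); ok=c['z_map']>0
ex=np.array([.9906,-.1366]);ey=np.array([.1366,.9906])
a=P[...,:2]@ex; b=P[...,:2]@ey; Z=P[...,2]
m=ok&(abs(b-.0247)<.010)&(Z>.2)&(Z<.36)&(a>.57)&(a<.85)
x=a[m];z=Z[m]; o=np.argsort(x)
for i in range(0,len(o),max(1,len(o)//14)): print(x[o[i]].round(3),z[o[i]].round(3),end='; ')
rel([.56,-.299,.36],3.005)
```

```text
0.587 0.217; 0.596 0.227; 0.61 0.237; 0.624 0.231; 0.64 0.237; 0.656 0.227; 0.671 0.237; 0.688 0.232; 0.702 0.234; 0.72 0.234; 0.734 0.235; 0.749 0.233; 0.766 0.237; 0.782 0.236; 0.798 0.234; clock 15.22 tcp [0.623  0.1857 0.3527] yaw 3.0037 q [ 0.21  0.26  1.13 -0.    1.76  1.92] F [-0.2 -0.3  0.2] rel [-0.0042 -0.0052  0.4888] turn -0.0756435805488021
```

View pics/w6.png

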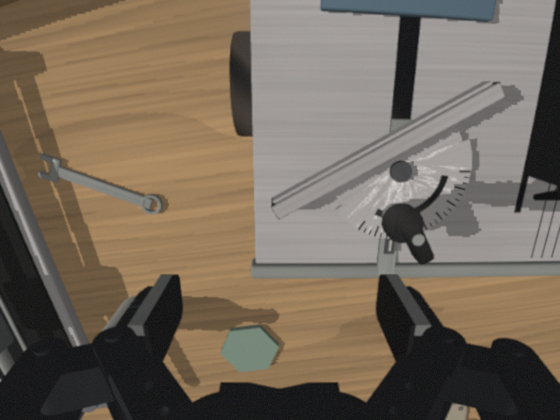

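The sign was wrong: at this yaw, tool z points to the saw's right, so the arm went left, harmlessly above everything. The view does show the fence at its 30° slant and the handle at (410,230). The guard profile is level at about 0.235 m, so it is shut. Now I'll go right.

servo_tool(
  moves=[
    [[-0.004,-0.01,0.041,0,0],[-0.004,-0.01,0.082,0,0],[-0.004,-0.01,0.123,0,0],[-0.004,-0.01,0.164,0,0],[-0.004,-0.01,0.205,0,0],[-0.004,-0.01,0.246,0,0],[-0.004,-0.01,0.287,0,0],[-0.004,-0.01,0.328,0,0],[-0.004,-0.01,0.369,0,0],[-0.004,-0.01,0.41,0,0],[-0.004,-0.01,0.45,0,0],[-0.004,-0.01,0.489,0,0]],
  ],
)

```text
clock: 16.22
tcp_pos: [0.5578, -0.3028, 0.3655]
eef_rot: [-1.566, 0.002, 3.001]
wrist_force: [0.4, -0.7, 0.4]
finger_gap: 0.0859
```

servo_tool(
  moves=[
    [[0,0,0.02,0,0],[0,0,0.025,0,0]],
  ],
)

```text
clock: 16.38
tcp_pos: [0.5513, -0.3336, 0.3654]
eef_rot: [-1.564, 0.001, 2.993]
wrist_force: [0.1, -0.4, -0.3]
finger_gap: 0.0852
```

Run:
```python
from h import *
import pickle
s=status.get_state(); c=cams.camera('wrist'); pickle.dump((s,c),open('w7.pkl','wb')); cv2.imwrite('pics/w7.png',c['pixels'])
rel([.56,-.299,.36],3.005)
```

```text
clock 16.43 tcp [ 0.5519 -0.3323  0.3654] yaw 2.9943 q [-0.62  0.24  1.13 -0.    1.77  1.1 ] F [-0.2 -0.5 -0.5] rel [-0.0031  0.0052 -0.0342] turn -0.6131014009773732
```

View pics/w7.png

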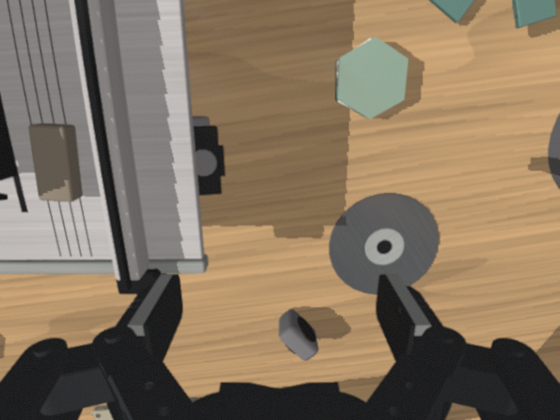

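The view shows the open switch cover poking out at (208,160) with its paddle at (205,162). The old blade is at (385,243) and the tape at (298,335). I'll measure all of them in saw axes.

Run:
```python
from h import *
import pickle
s,c=pickle.load(open('w7.pkl','rb')); W=wworld(s,c); Z=W[...,2]; ok=c['z_map']>0
ex=np.array([.9906,-.1366]);ey=np.array([.1366,.9906])
A=W[...,:2]@ex-.656; B=W[...,:2]@ey-.082
def show(n,m): print(n,m.sum(),'a',A[m].min().round(3),A[m].max().round(3),'b',B[m].min().round(3),B[m].max().round(3),'z',Z[m].min().round(3),Z[m].max().round(3))
reg=np.zeros(Z.shape,bool); reg[110:205,188:235]=1
m=ok&reg&(Z>.02)&(Z<.14); show('flap',m)
q=np.c_[A[m],B[m],Z[m]]; pl=np.linalg.lstsq(np.c_[q[:,:2],np.ones(len(q))],q[:,2],rcond=None)[0]; print('plane',pl)
for v in range(135,195,8): print(v,[(round(float(B[v,u]),3),round(float(Z[v,u]),3)) for u in range(194,228,4)])
reg=np.zeros(Z.shape,bool); reg[190:300,325:445]=1; show('disc',ok&reg&(Z>.003)&(Z<.02)&(A<-.03))
reg=np.zeros(Z.shape,bool); reg[300:365,275:322]=1; show('tape',ok&reg&(Z>.01)&(Z<.1))
reg=np.zeros(Z.shape,bool); reg[0:250,175:210]=1; m=ok&reg&(Z>.155)&(Z<.175); show('table',m)
for v in (50,100,150,200,240):
    u=np.where(m[v])[0]; print(v,A[v,u[-1]].round(4),B[v,u[-1]].round(4))
```

```text
flap 1909 a -0.106 -0.007 b -0.268 -0.223 z 0.028 0.087
plane [-0.19897571 -0.11284342  0.03493459]
135 [(-0.234, 0.079), (-0.238, 0.077), (-0.337, 0.507), (-0.248, 0.075), (-0.253, 0.076), (-0.258, 0.073), (-0.262, 0.071), (-0.256, -0.001), (-0.261, -0.002)]
143 [(-0.252, 0.156), (-0.238, 0.077), (-0.242, 0.077), (-0.247, 0.077), (-0.252, 0.076), (-0.257, 0.074), (-0.262, 0.074), (-0.255, -0.001), (-0.261, 0.0)]
151 [(-0.251, 0.157), (-0.239, 0.086), (-0.243, 0.084), (-0.248, 0.085), (-0.252, 0.077), (-0.256, 0.074), (-0.261, 0.072), (-0.266, 0.072), (-0.26, 0.0)]
159 [(-0.252, 0.161), (-0.238, 0.086), (-0.243, 0.084), (-0.248, 0.084), (-0.252, 0.082), (-0.257, 0.08), (-0.261, 0.073), (-0.266, 0.073), (-0.26, -0.001)]
167 [(-0.251, 0.162), (-0.237, 0.087), (-0.242, 0.084), (-0.247, 0.083), (-0.252, 0.083), (-0.256, 0.08), (-0.26, 0.073), (-0.265, 0.072), (-0.259, -0.002)]
175 [(-0.251, 0.164), (-0.235, 0.079), (-0.241, 0.085), (-0.246, 0.082), (-0.249, 0.075), (-0.254, 0.075), (-0.259, 0.072), (-0.264, 0.071), (-0.258, -0.0)]
183 [(-0.25, 0.163), (-0.252, 0.153), (-0.239, 0.078), (-0.244, 0.077), (-0.249, 0.077), (-0.254, 0.074), (-0.259, 0.073), (-0.251, -0.002), (-0.257, -0.002)]
191 [(-0.249, 0.164), (-0.252, 0.156), (-0.238, 0.077), (-0.243, 0.077), (-0.248, 0.076), (-0.253, 0.076), (-0.258, 0.074), (-0.251, -0.001), (-0.257, -0.0)]
disc 5652 a -0.305 -0.128 b -0.595 -0.418 z 0.003 0.007
tape 1344 a -0.395 -0.328 b -0.399 -0.334 z 0.01 0.063
table 4500 a -0.146 0.103 b -0.252 -0.222 z 0.155 0.167
50 0.0599 -0.2514
100 0.0142 -0.2512
150 -0.0347 -0.2516
200 -0.0885 -0.2519
240 -0.1347 -0.2515
```

Run:
```python
from h import *
import pickle
s,c=pickle.load(open('w7.pkl','rb')); P=pts(c); ok=(c['z_map']>0)
m=ok&(P[...,1]<.03)&(abs(P[...,2])<.11)&(abs(P[...,0])<.06)
Q=P[m]
for y in np.arange(-.13,.03,.01):
    q=Q[(Q[:,1]>=y)&(Q[:,1]<y+.01)]
    if len(q): print(round(y,2),len(q),'z',q[:,2].min().round(3),q[:,2].max().round(3),'inner',np.abs(q[:,2]).min().round(3),'x',q[:,0].min().round(3),q[:,0].max().round(3))
```

```text
-0.1 27 z -0.016 0.027 inner 0.014 x -0.02 -0.018
-0.09 8660 z -0.07 0.069 inner 0.0 x -0.019 -0.006
-0.08 10109 z -0.074 0.074 inner 0.0 x -0.018 0.008
-0.07 10899 z -0.075 0.075 inner 0.031 x -0.017 0.013
-0.06 2349 z -0.073 0.072 inner 0.04 x -0.014 -0.0
-0.05 2205 z -0.057 0.056 inner 0.042 x -0.012 0.011
-0.04 1968 z -0.057 0.057 inner 0.041 x -0.011 0.012
-0.03 1532 z -0.057 0.056 inner 0.042 x -0.012 0.012
-0.02 720 z -0.055 0.054 inner 0.042 x -0.011 0.012
```

```bash
cat >> h.py <<'E'
ex=np.array([.9906,-.1366]);ey=np.array([.1366,.9906])
def saw(a,b,z): return np.r_[(a+.656)*ex+(b+.082)*ey,z]
E
python3 -c "
from h import *
rel(saw(-.058,-.340,.20),3.005)
rel(saw(-.058,-.340,.045),3.005)"
```

```text
clock 16.43 tcp [ 0.5519 -0.3323  0.3654] yaw 2.9943 q [-0.62  0.24  1.13 -0.    1.77  1.1 ] F [-0.2 -0.5 -0.5] rel [-0.0057  0.1654  0.0032] turn -0.6131014009773732
clock 16.43 tcp [ 0.5519 -0.3323  0.3654] yaw 2.9943 q [-0.62  0.24  1.13 -0.    1.77  1.1 ] F [-0.2 -0.5 -0.5] rel [-0.0055  0.3204  0.0023] turn -0.6131014009773732
```

servo_tool(
  moves=[
    [[-0.0055,0.035,0.003,-0.6,0],[-0.0055,0.07,0.003,-0.6,0],[-0.0055,0.105,0.003,-0.6,0],[-0.0055,0.14,0.003,-0.6,0],[-0.0055,0.165,0.003,-0.6,0],[-0.0055,0.165,0.003,-0.6,0]],
  ],
)

```text
clock: 16.93
tcp_pos: [0.5536, -0.3343, 0.193]
eef_rot: [-1.57, -0.009, 3.005]
wrist_force: [-0.6, -0.2, -1.7]
finger_gap: 0.0854
```

```bash
python3 -c "
from h import *
rel(saw(-.058,-.340,.045),3.005)"
```

```text
clock 16.93 tcp [ 0.5536 -0.3343  0.193 ] yaw 3.0046 q [-0.62  0.28  1.39 -0.    1.48  1.09] F [-0.6 -0.2 -1.7] rel [-0.0052  0.1479  0.0024] turn -0.025330307796658232
```

servo_tool(
  moves=[
    [[-0.005,0.03,0.002,0,0],[-0.005,0.055,0.002,0,0],[-0.005,0.08,0.002,0,0],[-0.005,0.105,0.002,0,0],[-0.005,0.13,0.002,0,0],[-0.005,0.147,0.002,0,0],[-0.005,0.147,0.002,0,0]],
  ],
)

```text
clock: 17.52
tcp_pos: [0.5553, -0.3354, 0.0434]
eef_rot: [-1.573, -0.013, 3.004]
wrist_force: [0.0, 0.9, -0.0]
finger_gap: 0.0855
```

Run:
```python
from h import *
rel(saw(-.058,-.324,.045),3.005)
s=status.get_state(); c=cams.camera('wrist'); W=wworld(s,c); cv2.imwrite('pics/w8.png',c['pixels'])
```

```text
clock 17.52 tcp [ 0.5553 -0.3354  0.0434] yaw 3.0044 q [-0.62  0.42  1.49 -0.    1.24  1.09] F [ 0.   0.9 -0. ] rel [-0.002  -0.0016 -0.0144] turn -0.03157231347511857
```

View pics/w8.png

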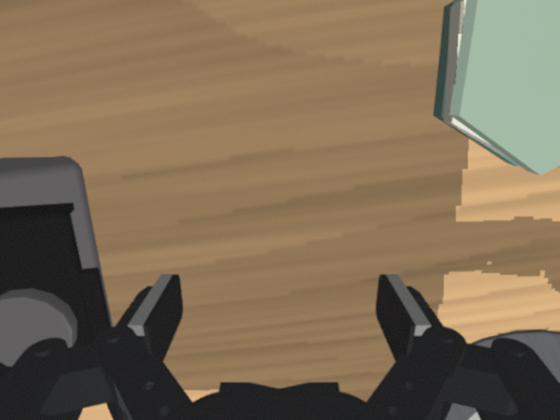

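Run:
```python
from h import *
s=status.get_state(); c=cams.camera('wrist'); W=wworld(s,c); Z=W[...,2]
A=W[...,:2]@ex-.656; B=W[...,:2]@ey-.082
for v,us in [(170,range(0,80,8)),(190,range(0,96,6)),(225,range(60,104,4)),(250,range(70,110,4)),(280,range(60,125,5)),(310,range(60,125,5)),(330,range(0,100,8))]:
    print(v,[(round(float(A[v,u]),3),round(float(B[v,u]),3),round(float(Z[v,u]),3)) for u in us])
```

```text
170 [(-0.008, -0.215, 0.043), (-0.008, -0.218, 0.042), (-0.008, -0.223, 0.044), (-0.008, -0.226, 0.043), (-0.008, -0.229, 0.041), (-0.009, -0.231, 0.039), (-0.009, -0.234, 0.037), (-0.009, -0.237, 0.037), (-0.01, -0.24, 0.035), (-0.011, -0.241, 0.032)]
190 [(-0.015, -0.22, 0.051), (-0.015, -0.22, 0.049), (-0.015, -0.223, 0.049), (-0.016, -0.224, 0.046), (-0.016, -0.226, 0.045), (-0.017, -0.228, 0.045), (-0.017, -0.23, 0.043), (-0.018, -0.231, 0.041), (-0.018, -0.234, 0.04), (-0.018, -0.236, 0.039), (-0.019, -0.237, 0.037), (-0.019, -0.239, 0.036), (-0.02, -0.241, 0.035), (-0.02, -0.243, 0.032), (-0.021, -0.244, 0.03), (-0.029, -0.23, -0.0)]
225 [(-0.022, -0.258, 0.072), (-0.022, -0.26, 0.073), (-0.022, -0.262, 0.073), (-0.023, -0.262, 0.07), (-0.037, -0.24, 0.035), (-0.037, -0.242, 0.034), (-0.038, -0.242, 0.032), (-0.039, -0.243, 0.03), (-0.04, -0.244, 0.028), (-0.051, -0.23, -0.0), (-0.052, -0.231, -0.002)]
250 [(-0.032, -0.261, 0.073), (-0.033, -0.261, 0.072), (-0.033, -0.262, 0.07), (-0.051, -0.24, 0.035), (-0.051, -0.242, 0.033), (-0.052, -0.243, 0.033), (-0.053, -0.244, 0.03), 
[... 353 characters left out ...]
 (-0.089, -0.234, -0.002), (-0.089, -0.238, -0.001)]
310 [(-0.053, -0.256, 0.08), (-0.054, -0.258, 0.08), (-0.056, -0.258, 0.077), (-0.058, -0.257, 0.073), (-0.058, -0.26, 0.074), (-0.059, -0.26, 0.072), (-0.06, -0.262, 0.07), (-0.059, -0.264, 0.072), (-0.059, -0.267, 0.072), (-0.06, -0.268, 0.071), (-0.112, -0.227, -0.001), (-0.111, -0.231, -0.001), (-0.111, -0.234, -0.001)]
330 [(-0.058, -0.236, 0.087), (-0.06, -0.237, 0.084), (-0.06, -0.24, 0.085), (-0.06, -0.243, 0.084), (-0.06, -0.246, 0.084), (-0.06, -0.249, 0.083), (-0.061, -0.251, 0.083), (-0.062, -0.253, 0.082), (-0.062, -0.257, 0.081), (-0.062, -0.26, 0.081), (-0.068, -0.258, 0.074), (-0.067, -0.261, 0.074), (-0.07, -0.262, 0.071)]
```

servo_tool(
  moves=[
    [[-0.001,0,-0.007,0,0],[-0.001,0,-0.014,0,0],[-0.001,0,-0.0165,0,0],[-0.001,0.004,-0.0175,0,0],[-0.001,0.009,-0.0185,0,0],[-0.001,0.014,-0.0195,0,0]],
  ],
)

```text
clock: 18.12
tcp_pos: [0.5614, -0.3177, 0.0336]
eef_rot: [-1.57, -0.007, 3.005]
wrist_force: [-0.1, -0.3, 1.2]
finger_gap: 0.0853
```

```bash
cat > fl.py <<'E'
from h import *
s=status.get_state(); c=cams.camera('wrist'); W=wworld(s,c); Z=W[...,2]
A=W[...,:2]@ex-.656; B=W[...,:2]@ey-.082
m=(c['z_map']>0)&(Z>.02)&(Z<.1)&(A<-.02)&(A>-.075)&(B<-.2)&(B>-.275)
m[:, 120:]=0; m[345:]=0
for v in range(200,335,25):
    u=np.where(m[v])[0]; u=u[::max(1,len(u)//7)]; print(v,[(round(float(A[v,i]),3),round(float(B[v,i]),3),round(float(Z[v,i]),3)) for i in u])
cv2.imwrite('pics/fl%.1f.png'%s['clock'],c['pixels'])
print('axis b',s['tcp_pos'][:2]@ey-.082); rel(saw(-.058,-.3125,.022),3.005)
E
python3 fl.py
```

```text
200 [(-0.02, -0.244, 0.028), (-0.021, -0.244, 0.026)]
225 [(-0.02, -0.258, 0.059), (-0.02, -0.258, 0.059), (-0.021, -0.258, 0.058), (-0.032, -0.244, 0.03), (-0.032, -0.244, 0.03), (-0.032, -0.244, 0.029), (-0.032, -0.245, 0.029), (-0.033, -0.244, 0.027)]
250 [(-0.024, -0.226, 0.074), (-0.024, -0.231, 0.073), (-0.025, -0.235, 0.071), (-0.027, -0.239, 0.067), (-0.027, -0.245, 0.066), (-0.028, -0.25, 0.065), (-0.029, -0.255, 0.062)]
275 [(-0.032, -0.226, 0.077), (-0.033, -0.23, 0.075), (-0.034, -0.234, 0.072), (-0.035, -0.238, 0.07), (-0.037, -0.243, 0.067), (-0.038, -0.248, 0.064), (-0.039, -0.253, 0.062), (-0.041, -0.258, 0.06)]
300 [(-0.041, -0.223, 0.077), (-0.043, -0.227, 0.074), (-0.045, -0.231, 0.071), (-0.046, -0.236, 0.07), (-0.045, -0.243, 0.07), (-0.047, -0.247, 0.067), (-0.05, -0.251, 0.063), (-0.052, -0.257, 0.06)]
325 [(-0.052, -0.22, 0.077), (-0.053, -0.225, 0.076), (-0.05, -0.234, 0.078), (-0.051, -0.24, 0.077), (-0.053, -0.244, 0.074), (-0.054, -0.249, 0.072), (-0.057, -0.253, 0.069), (-0.051, -0.264, 0.077)]
axis b -0.32007403417465996
clock 18.17 tcp [ 0.5604 -0.317   0.0318] yaw 3.0046 q [-0.59  0.42  1.52 -0.    1.21  1.12] F [-0.3 -1.6 -1.1] rel [ 0.0004  0.0098 -0.0069] turn -0.02398806890106028
```

Dragging the cover's edge down with the finger works: it has dropped from 0.072 to 0.059 m. I'll continue.

servo_tool(
  moves=[
    [[0,0.003,-0.003,0,0],[0,0.006,-0.005,0,0],[0,0.009,-0.007,0,0],[0,0.012,-0.009,0,0],[0,0.014,-0.011,0,0],[0,0.016,-0.013,0,0]],
  ],
)

```text
clock: 18.67
tcp_pos: [0.5621, -0.3066, 0.0172]
eef_rot: [-1.567, -0.008, 3.004]
wrist_force: [-9.3, -15.6, 17.8]
finger_gap: 0.0854
```

```bash
python3 fl.py
```

```text
200 []
225 [(-0.025, -0.243, 0.031), (-0.025, -0.243, 0.031), (-0.025, -0.244, 0.032), (-0.026, -0.243, 0.03), (-0.026, -0.244, 0.031)]
250 [(-0.02, -0.224, 0.066), (-0.021, -0.228, 0.063), (-0.023, -0.231, 0.06), (-0.024, -0.234, 0.057), (-0.025, -0.239, 0.055), (-0.027, -0.241, 0.05), (-0.028, -0.246, 0.048)]
275 [(-0.027, -0.223, 0.068), (-0.029, -0.226, 0.065), (-0.031, -0.228, 0.062), (-0.032, -0.233, 0.06), (-0.034, -0.236, 0.056), (-0.037, -0.239, 0.052), (-0.038, -0.244, 0.05), (-0.04, -0.249, 0.046)]
300 [(-0.035, -0.222, 0.07), (-0.038, -0.224, 0.067), (-0.039, -0.227, 0.064), (-0.041, -0.231, 0.061), (-0.043, -0.235, 0.058), (-0.046, -0.238, 0.054), (-0.048, -0.243, 0.05), (-0.051, -0.247, 0.046)]
325 [(-0.045, -0.219, 0.07), (-0.045, -0.224, 0.069), (-0.049, -0.226, 0.065), (-0.047, -0.234, 0.067), (-0.049, -0.237, 0.064), (-0.051, -0.242, 0.061), (-0.054, -0.245, 0.057)]
axis b -0.3089708317593041
clock 18.72 tcp [ 0.5621 -0.3068  0.0174] yaw 3.0044 q [-0.58  0.43  1.54 -0.01  1.18  1.14] F [ -8.3 -10.6  13.4] rel [ 0.0008 -0.0046  0.0034] turn -0.035160087845667876
```

servo_tool(
  moves=[
    [[0,0.001,-0.004,0,0],[0,0.001,-0.004,0,0],[0,0,0.01,0,0],[0,0,0.03,0,0],[0,0,0.033,0,0],[0,-0.03,0.033,0,0],[0,-0.065,0.033,0,0],[0,-0.1,0.033,0,0],[0,-0.14,0.033,0,0],[0,-0.18,0.033,0,0],[0,-0.22,0.033,0,0],[0,-0.26,0.033,0,0]],
  ],
)

```text
clock: 19.72
tcp_pos: [0.5596, -0.3377, 0.2787]
eef_rot: [-1.568, -0.009, 3.005]
wrist_force: [0.3, -0.3, 0.9]
finger_gap: 0.0852
```

```bash
python3 -c "
from h import *
rel(saw(-.058,-.31,.365),3.005)"
```

```text
clock 19.72 tcp [ 0.5596 -0.3377  0.2787] yaw 3.0048 q [-0.62  0.27  1.25 -0.01  1.63  1.09] F [ 0.3 -0.3  0.9] rel [ 0.0033 -0.0863 -0.0299] turn -0.011759213811575266
```

servo_tool(
  moves=[
    [[0,-0.02,0.03,0,0],[0,-0.02,0.06,0,0],[0,-0.02,0.09,0,0],[0,-0.02,0.09,0,0],[0,-0.02,0.09,0,0]],
  ],
)

```text
clock: 20.13
tcp_pos: [0.5469, -0.4276, 0.2973]
eef_rot: [-1.57, -0.011, 3.003]
wrist_force: [0.4, -0.6, 0.1]
finger_gap: 0.0853
```

Run:
```python
from h import *
s=status.get_state(); c=cams.camera('wrist'); W=wworld(s,c); Z=W[...,2]
A=W[...,:2]@ex-.656; B=W[...,:2]@ey-.082
m=(c['z_map']>0)&(Z>.02)&(Z<.1)&(A<-.018)&(A>-.1)&(B<-.2)&(B>-.275)
q=np.c_[A[m],B[m],Z[m]]; print(len(q),q.min(0),q.max(0))
for lo in np.arange(-.27,-.2,.008):
    for n,sel in (('edge',(q[:,0]>-.038)|(q[:,0]<-.083)),('mid',abs(q[:,0]+.06)<.012)):
        k=sel&(q[:,1]>=lo)&(q[:,1]<lo+.008)
        if k.sum()>5: print(n,round(lo+.004,3),k.sum(),np.percentile(q[k,2],[10,50,90]).round(3))
v,u=np.where(m); print(u.min(),u.max(),v.min(),v.max())
u0,v0=max(0,u.min()-60),max(0,v.min()-50)
cv2.imwrite('pics/flend.png',cv2.resize(c['pixels'][v0:v.max()+50,u0:u.max()+60],None,fx=3,fy=3)[:600,:800])
```

```text
4037 [-0.09999916 -0.25409848  0.02631909] [-0.01800708 -0.20557245  0.0840773 ]
edge -0.25 125 [0.045 0.047 0.049]
mid -0.25 255 [0.042 0.046 0.057]
edge -0.242 357 [0.031 0.051 0.055]
mid -0.242 218 [0.057 0.061 0.064]
edge -0.234 319 [0.056 0.059 0.062]
mid -0.234 203 [0.065 0.068 0.071]
edge -0.226 316 [0.063 0.066 0.068]
mid -0.226 131 [0.068 0.072 0.074]
edge -0.218 343 [0.069 0.072 0.075]
mid -0.218 217 [0.07  0.072 0.075]
edge -0.21 313 [0.076 0.079 0.081]
mid -0.21 204 [0.076 0.079 0.081]
66 133 133 212
```

View pics/flend.png

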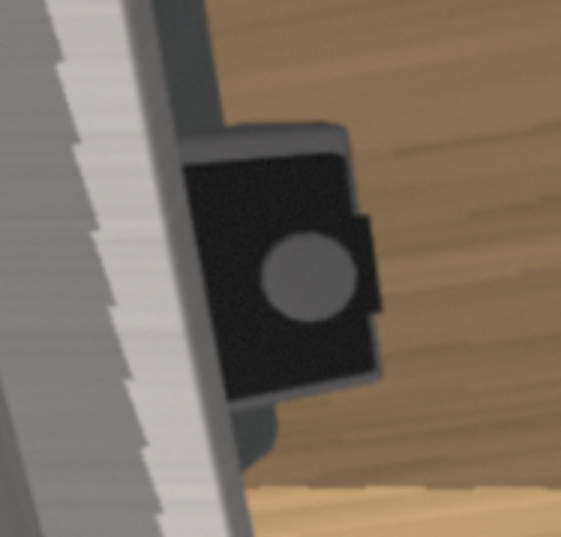

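The cover lies flush in its console frame, with the paddle at (308,277). I'll run one last numeric check of every joint before handing in.

Run:
```python
from h import *
s=status.get_state(); c=cams.camera('wrist'); W=wworld(s,c); Z=W[...,2]
A=W[...,:2]@ex-.656; B=W[...,:2]@ey-.082
m=(c['z_map']>0)&(((A>-.040)&(A<-.022))|((A<-.080)&(A>-.095)))&(B<-.208)&(B>-.250)&(abs(Z-(.079-.82*(-B-.21)))<.006)
p=line(np.c_[B[m],Z[m]]); print('flap',m.sum(),p,'f=',.698-p[0])
c=cams.camera('top'); P=pts(c); Z=P[...,2]; ok=c['z_map']>0
a=P[...,:2]@ex; b=P[...,:2]@ey
m=ok&(abs(b-.0247)<.012)&(Z>.225)&(Z<.26)&(a>.61)&(a<.79); p=line(np.c_[a[m],Z[m]]); print('guard',p)
m=ok&(Z>.195)&(Z<.208)&(abs(P[...,0]-.64)<.08)&(abs(P[...,1]-.09)<.12)
n,l,st,_=cv2.connectedComponentsWithStats(m.astype(np.uint8)); i=1+st[1:,4].argmax(); print('fence',cv2.minAreaRect((P[l==i][:,:2]*1000).astype(np.float32)))
m=ok&(Z>.222)&(Z<.245)&(abs(P[...,0]-.576)<.035)&(abs(P[...,1]-.078)<.035); print('knob',cv2.minAreaRect((P[m][:,:2]*1000).astype(np.float32)))
# other things moved?
import pickle
d=cv2.absdiff(c['pixels'],pickle.load(open('top.pkl','rb'))['pixels']).max(2); 
for n,(u,v) in dict(trim=(260,128),stone=(322,181),spanner=(142,206),blade=(440,257),stack=(428,178),hex=(198,303),tape=(397,301),spray=(130,272)).items(): print(n,d[v-14:v+14,u-14:u+14].mean().round(1),end='; ')
```

```text
flap 1474 [ 0.705  -0.228   0.0639  0.0009] f= -0.007000000000000006
guard [-0.0148  0.6988  0.2338  0.003 ]
fence ((645.1934814453125, 93.1322250366211), (17.156110763549805, 219.1922149658203), 21.859743118286133)
knob ((576.8800048828125, 78.72447204589844), (52.42604446411133, 14.83206844329834), 22.473007202148438)
trim 1.2; stone 33.1; spanner 1.2; blade 42.0; stack 43.4; hex 1.2; tape 59.9; spray 1.2;
```

```bash
python3 -c "
from h import *
print(order.close_job())"
```

```text
the job is handed in; nothing more can be done
None
```

I did every step and handed the job in at about 20 s of the 72 s; no verdict was reported.

I slackened the T-handle to about 1.04 rad, swung the fence to 30°, and tightened the handle again. I then pressed the guard down with the closed fingertips. The switch cover sits under the table's edge, so I closed it by pushing and dragging its edge down with one open finger.

| Item | Last reading | Needed |
|---|---|---|
| Fence | about 0.52 rad (29.8°) | 0.48 to 0.567 rad |
| T-handle | about 0.02–0.03 rad | below 0.2 rad |
| Guard | level to about 0.015 rad | below 0.03 rad |
| Switch cover | about 0 (-0.007) | below 0.03 rad |

- **Contact:** the gripper ended clear, with about 0 N at the wrist. The highest wrist force I read was about 27 N.
- **Guard:** the descent itself registered almost no force. Contact, about 27 N, only came at the bottom of the press.
- **Bystanders:** comparing the top camera before and after showed no change at the trim tile, spanner, single hexagonal tile and spray bottle. At the stone, old blade, hexagonal stack and tape the comparison was inconclusive, probably because of the arm and its shadow. I never reached near them and felt no unexpected contact.
- **Wrong turn:** one transfer went left instead of right, well above everything, and touched nothing.

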